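Brick-lay the second course in the lamination press and fit the press bar

TASK

Dry-stack the pine lamination in the press: set the two loose pine blocks down on the glued first course as a second course, lengthwise end to end like bricks with a few millimetres between them, so that each one straddles a joint below, its sides flush with the first course and the ends of the whole row level with its ends. Then lower the drilled press bar squarely over both steel rods, keeping hold of it until it lies flat on the two blocks, and let go. Drop nothing, and leave the solder spool and the flux bottle where they stand.

Things in the scene. Friction and masses are not known exactly. Their poses are not given: they have to be found in the camera images.
- press_bed: Plywood bed 90 x 334 x 18 mm, fixed near the table's middle; origin: centre of its underside; its y axis points roughly away from the robot. Along y the first course is glued on: 45 mm wide, 246 mm long, top 62 mm above the table, joints at y = -60 and 60 mm. Upright steel rods, 12 mm thick, at y = -145 and 145 mm, top 176 mm above the table, last 10 mm tapered; 28 mm washers at their feet
- seat_near (a point): Point on the bed: where the centre of one second-course block belongs, at y = -63 mm of the bed, above the joint nearer the robot, 84 mm above the table (half-way up the laid block). Its y is the direction of the course
- seat_far (a point): The same for the other second-course block, at y = +63 mm of the bed, above the joint farther from the robot. Blocks laid exactly on the two seats leave a 6 mm gap between them. Either block may take either seat
- bar_seat (a point): Point on the bed: where the press bar's bar_grip point comes to lie when the bar rests on the second course, 141 mm above the table, at the middle of the bed. Its y runs from rod to rod
- rod_near_tip (a point): Top of the steel rod nearer the robot, 176 mm above the table
- rod_far_tip (a point): Top of the steel rod farther from the robot, 176 mm above the table
- block_a_center (a point): Centre of one loose brown pine block, 45 mm (its x) x 120 mm (its y) x 44 mm (its z), about 0.16 kg, lying flat to the right of the bed; this point is 22 mm above its underside. The two blocks are alike, and either end may face either way
- block_b_center (a point): Centre of the other loose pine block, the same in size and meaning
- bar_grip (a point): Centre of the blue boss (36 mm in x, 70 in y, 30 high), the place to grasp the loose press bar, 35 mm above the bar's underside. The bar is an aluminium flat, 44 mm (its x) x 334 (its y) x 20 thick, about 0.35 kg, lying left of the bed, with two 20 mm through holes at y = -145 and 145 mm. Either end may go on either rod
- solder_spool: Spool of solder with yellow ends, 60 mm diameter, 45 mm high, origin at the centre of its underside; loose, to be left alone
- flux_bottle: White flux bottle with a red nozzle, 42 mm diameter, 100 mm high, origin at the centre of its underside; loose, to be left alone
Mind the look-alikes: they are no part of the job. Leave any orange or turquoise look-alike of the part that bears block_b_center alone.

How it is judged:
On the way, in this order (a step that is already met when the one before it is completed fails the run):
1. both blocks lie released as the staggered second course (((x of block_a_center in the frame of seat_near between -0.008 and 0.008 m and y of block_a_center in the frame of seat_near between -0.008 and 0.008 m and z of block_a_center in the frame of seat_near between -0.005 and 0.005 m and angle between the y axis of block_a_center and the y axis of seat_near, either way round below 0.07 rad and angle between each of block_a_center, block_b_center's own z axis and vertical below 0.05 rad and x of block_b_center in the frame of seat_far between -0.008 and 0.008 m and y of block_b_center in the frame of seat_far between -0.008 and 0.008 m and z of block_b_center in the frame of seat_far between -0.005 and 0.005 m and angle between the y axis of block_b_center and the y axis of seat_far, either way round below 0.07 rad) or (x of block_a_center in the frame of seat_far between -0.008 and 0.008 m and y of block_a_center in the frame of seat_far between -0.008 and 0.008 m and z of block_a_center in the frame of seat_far between -0.005 and 0.005 m and angle between the y axis of block_a_center and the y axis of seat_far, either way round below 0.07 rad and angle between each of block_a_center, block_b_center's own z axis and vertical below 0.05 rad and x of block_b_center in the frame of seat_near between -0.008 and 0.008 m and y of block_b_center in the frame of seat_near between -0.008 and 0.008 m and z of block_b_center in the frame of seat_near between -0.005 and 0.005 m and angle between the y axis of block_b_center and the y axis of seat_near, either way round below 0.07 rad)) and contact force between the fingers and block_a below 0.1 N and contact force between the fingers and block_b below 0.1 N), for 0.2 s.
2. the press bar is on both rods and lies on the two blocks (((x of block_a_center in the frame of seat_near between -0.008 and 0.008 m and y of block_a_center in the frame of seat_near between -0.008 and 0.008 m and z of block_a_center in the frame of seat_near between -0.005 and 0.005 m and angle between the y axis of block_a_center and the y axis of seat_near, either way round below 0.07 rad and angle between each of block_a_center, block_b_center's own z axis and vertical below 0.05 rad and x of block_b_center in the frame of seat_far between -0.008 and 0.008 m and y of block_b_center in the frame of seat_far between -0.008 and 0.008 m and z of block_b_center in the frame of seat_far between -0.005 and 0.005 m and angle between the y axis of block_b_center and the y axis of seat_far, either way round below 0.07 rad) or (x of block_a_center in the frame of seat_far between -0.008 and 0.008 m and y of block_a_center in the frame of seat_far between -0.008 and 0.008 m and z of block_a_center in the frame of seat_far between -0.005 and 0.005 m and angle between the y axis of block_a_center and the y axis of seat_far, either way round below 0.07 rad and angle between each of block_a_center, block_b_center's own z axis and vertical below 0.05 rad and x of block_b_center in the frame of seat_near between -0.008 and 0.008 m and y of block_b_center in the frame of seat_near between -0.008 and 0.008 m and z of block_b_center in the frame of seat_near between -0.005 and 0.005 m and angle between the y axis of block_b_center and the y axis of seat_near, either way round below 0.07 rad)) and x of bar_grip in the frame of bar_seat between -0.006 and 0.006 m and y of bar_grip in the frame of bar_seat between -0.006 and 0.006 m and z of bar_grip in the frame of bar_seat between -0.005 and 0.005 m and angle between the y axis of bar_grip and the y axis of bar_seat, either way round below 0.05 rad and angle between bar_grip's own z axis and vertical below 0.03 rad), for 0.2 s.
At the end, for the whole second after the job is handed in: One block lies flat on each seat, within 8 mm along and across, 5 mm in height and 4 degrees in direction; the press bar is on both rods and rests level on the blocks, bar_grip within 6 mm of bar_seat along and across, 5 mm in height, 1.7 degrees of level; all at rest and released (all of step 2 and linear speed of each of block_a, block_b, press_bar below 0.02 m/s); the robot touches nothing.
It fails at once if a block is dropped onto the course (faster than 0.5 m/s within 30 mm of a seat) ((distance between block_a_center and seat_near below 0.03 m and linear speed of block_a above 0.5 m/s) or (distance between block_a_center and seat_far below 0.03 m and linear speed of block_a above 0.5 m/s) or (distance between block_b_center and seat_near below 0.03 m and linear speed of block_b above 0.5 m/s) or (distance between block_b_center and seat_far below 0.03 m and linear speed of block_b above 0.5 m/s)).
It fails at once if the press bar is let fall down the rods (faster than 0.5 m/s within 40 mm of its seat) (distance between bar_grip and bar_seat below 0.04 m and linear speed of press_bar above 0.5 m/s).
It fails at once if the solder spool or the flux bottle is moved by more than 30 mm (distance of any of solder_spool, flux_bottle from where it was at the start of the episode above 0.03 m).
It also fails if it takes over 72 s, if anything falls off the work surface, if the arm or the gripper's body presses on something with over 40 N, if the wrist force passes 120 N, or if a joint passes its speed limit or range.

ROBOT

A 7-joint arm with a two-finger parallel gripper is mounted at the origin on a cart in front of the work surface, level with it; the furniture and walls round the work are solid. World frame = base frame: x ahead of the robot, y to its left, z up, the work surface at z = 0. Lengths are in m, angles in rad, forces in N, time in s.
With the tool pointing down it reaches from about 0.35 to 0.9 m from the base axis. Payload 8.1 kg.
Tool frame: the origin (TCP) lies on the centre line of the jaws, within the pads' length; the fingertips stand ahead of it and the grasp point (between the pads) is the TCP (env.tip_reach is the z of the fingertips in the tool frame, in m); z points along the fingers, y is the line along which they close (so a half turn about z gives the same grasp; the last joint's range is limited). The gripper opens to 85 mm and grips with 20 to 120 N. Pads are 22 mm wide; open, the fingers measure 114 mm over their backs; the gripper's body (76 mm by 85 mm) begins 54 mm behind the grasp point. The pads swing forward as they close: fully open they stand 13 mm farther back than shut.
Start: joints at [-1.342, 0.434, 0.025, 1.573, -0.012, 1.134, -0.075], TCP at [0.204, 0.591, 0.25] pointing down, gripper open.
Joint ranges: [-2.62, 2.62], [-0.44, 2.09], [-1.27, 1.32], [0.08, 2.57], [-1.32, 4.46], [0.12, 2], [-2.74, 2.74]. Speed limits (rad/s): [2.22, 2.22, 3.01, 3.01, 3.14, 3.14, 3.14].

INTERFACE

Orientations are given as a unit quaternion [x, y, z, w].
In Python, from plant import env gives the robot as it stands.
- The arm moves only by the shell command python3 -m jog 'ROWS' [FORCE]. ROWS is JSON, a list of rows, each an object with "angular": the turn, a rotation vector about the tool's x, y, z as a fraction of full scale, a list of three; "xyz": the shift along the tool's x, y, z as a fraction of full scale, a list of three; "claw": the gripper command: -1 is shut, 1 is fully open, values between are in proportion. In form: [{"angular": [rx, ry, rz], "xyz": [dx, dy, dz], "claw": claw}, ...]. A call has exactly 8 rows; each row shifts and turns the commanded pose from where the row before left it, along the tool's axes as they then stand; what a row does not reach is not made up. Full scale, the value 1, is 150 mm for a shift and 45 degrees for a turn. A row lasts 1/10 s, in which the tool goes at most 50 mm and 8.59 degrees, less where a joint would pass 70% of its speed; a pose out of reach is approached as far as the arm can. A call with a number of a shift or a turn outside -1 to 1 is refused whole. A call with a gripper value outside its range is refused whole. The fingers move at their own pace and stop on an object; FORCE is the grip in N (left out, the last holds). Time passes only in rows, so rows that do not move let the fingers close, or fill a call up. It gives the time, the measured TCP pose, the force, the opening and the grip force at its end, in the units of the state.
- env.get_state(): the state, without advancing time (a new reading comes with each control period).
- env.camera(name): name is "side" or "top"; returns the picture (400x640x3 uint8, blue, green, red); there is no depth.
- env.camera_model(name): a dict with "intrinsics" (3x3 intrinsics, pixels), "extrinsics" (4x4, takes a point from camera to world coordinates). Camera axes: x right, y down, z forward; pixel columns grow to the right and rows downward; lengths in m; the calibration is good to about 2 mm. A picture is of the moment at which its call begins. camera_model takes no time and is no camera call.
- env.close_job(): hands the job in; it is judged then, once.
The state is a dict: "time_s": time; "joints": joint angles; "joint_velocities": joint speeds; "effort": joint torques, N m; "tcp_pos": TCP position; "ee_rot": TCP orientation; "ft_force": force on the tool from outside, world axes, zero at the start; "moment": the same for the moment, N m; "width": opening from 0.0 (shut) to 1.0 (fully open); "grip_force": force on a finger pad.
Only numpy, scipy, OpenCV 4.12 (cv2) and the standard library are available. Lean on these libraries where they do the work, as an engineer would, in place of code of your own. Each camera call takes 0.05 s, during which the arm holds its last target. There are 200 camera calls.

## Working session

There is one attempt and no reset: what is moved stays moved. The work goes in short steps, Python scripts to look and compute and a shell command to move; the robot and the scene stay as the last step left them, time stands still between calls to the robot, and variables do not carry over. Pictures are saved under pics/ and viewed, at most 10 in all, crops included, and the job is handed in when it is done.

```bash
ls; mkdir -p pics; python3 - <<'E'
from plant import env
import cv2,numpy as np
for n in("top","side"):
    cv2.imwrite(f"pics/{n}0.png",env.camera(n)); m=env.camera_model(n); print(n,np.round(m["intrinsics"],1).tolist(),np.round(m["extrinsics"],4).tolist())
s=env.get_state(); print(s["time_s"],s["tcp_pos"],s["ee_rot"],s["width"],env.tip_reach)
E
```

```text
pics
top [[450.5, 0.0, 326.2], [0.0, 450.5, 195.0], [0.0, 0.0, 1.0]] [[0.2041, -0.8971, 0.3919, -0.0617], [-0.9789, -0.1859, 0.0843, -0.2346], [-0.0028, -0.4009, -0.9161, 1.6571], [0.0, 0.0, 0.0, 1.0]]
side [[478.4, 0.0, 314.8], [0.0, 478.4, 192.8], [0.0, 0.0, 1.0]] [[-0.9734, -0.0718, 0.2174, 0.1963], [-0.2281, 0.3856, -0.894, 1.4833], [-0.0196, -0.9199, -0.3918, 0.8341], [0.0, 0.0, 0.0, 1.0]]
0.1 [0.20347842 0.5904732  0.24960382] [ 1.65159095e-01  9.86266673e-01 -7.20405034e-04 -5.88629154e-05] 0.998951631292266 0.019
```

View pics/top0.png

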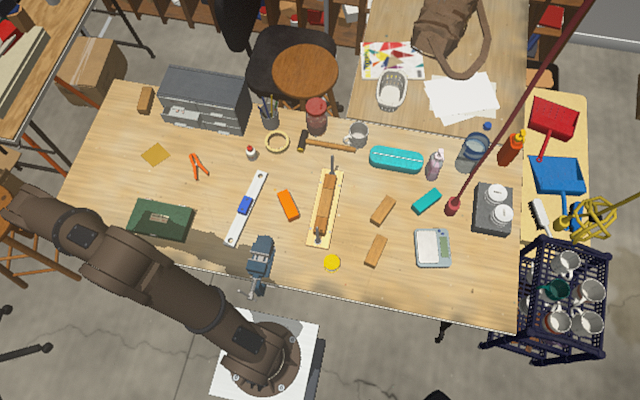

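View pics/side0.png

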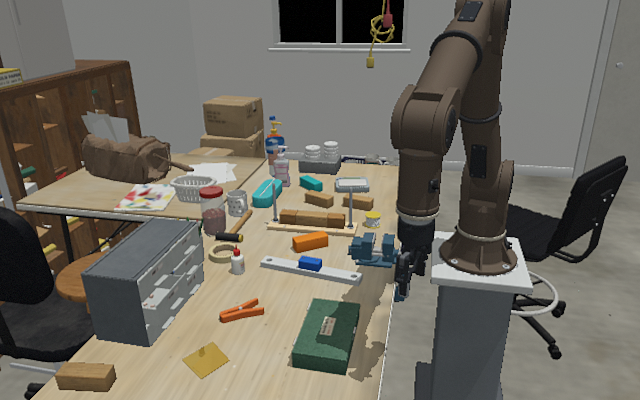

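Candidates in the top view:
- Brown blocks at (383,210) and (375,250), right of the bed. These match the description.
- Orange look-alike at (288,205) and turquoise look-alikes at (427,201) and (396,159).
- A stray wooden block at (146,99), far left.
- The first course at (327,205), which is fixed.

I choose the two brown blocks. The bar is at (246,208), and the rods are at about (333,160) and (318,238). I'll check this in a close crop.

```bash
cat > h.py <<'E'
from plant import env
import cv2,numpy as np
from scipy.spatial.transform import Rotation as R
def ray(n,uv):
    m=env.camera_model(n);K=np.array(m["intrinsics"]);T=np.array(m["extrinsics"])
    d=np.c_[np.atleast_2d(uv),np.ones(len(np.atleast_2d(uv)))]@np.linalg.inv(K).T@T[:3,:3].T
    return T[:3,3],d
def plane(n,uv,z):
    o,d=ray(n,uv); return (o+d*((z-o[2])/d[:,2:]))
def proj(n,P):
    m=env.camera_model(n);K=np.array(m["intrinsics"]);T=np.linalg.inv(np.array(m["extrinsics"]))
    p=(np.atleast_2d(P)@T[:3,:3].T+T[:3,3])@K.T; return p[:,:2]/p[:,2:]
def two(a,b):
    (o1,d1),(o2,d2)=ray("top",a),ray("side",b)
    d1,d2=d1[0],d2[0];s=np.linalg.lstsq(np.c_[d1,-d2],o2-o1,rcond=None)[0]
    p,q=o1+s[0]*d1,o2+s[1]*d2; return (p+q)/2,np.linalg.norm(p-q)
E
python3 - <<'E'
from h import *
t=cv2.imread("pics/top0.png");s=cv2.imread("pics/side0.png")
cv2.imwrite("pics/c1.png",cv2.resize(t[150:280,220:420],None,fx=4,fy=4,interpolation=cv2.INTER_CUBIC))
cv2.imwrite("pics/c2.png",cv2.resize(s[165:295,250:400],None,fx=4.6,fy=4.6,interpolation=cv2.INTER_CUBIC)[:,:800])
E
```

```text
(no output)
```

View pics/c1.png

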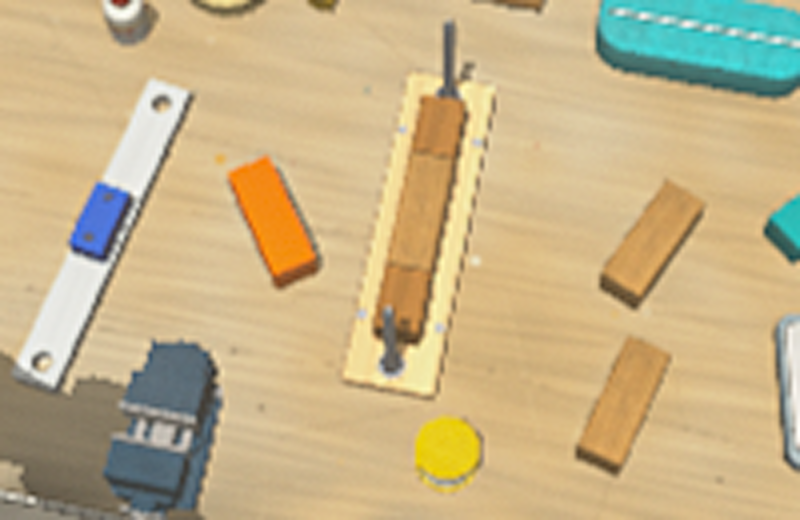

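View pics/c2.png

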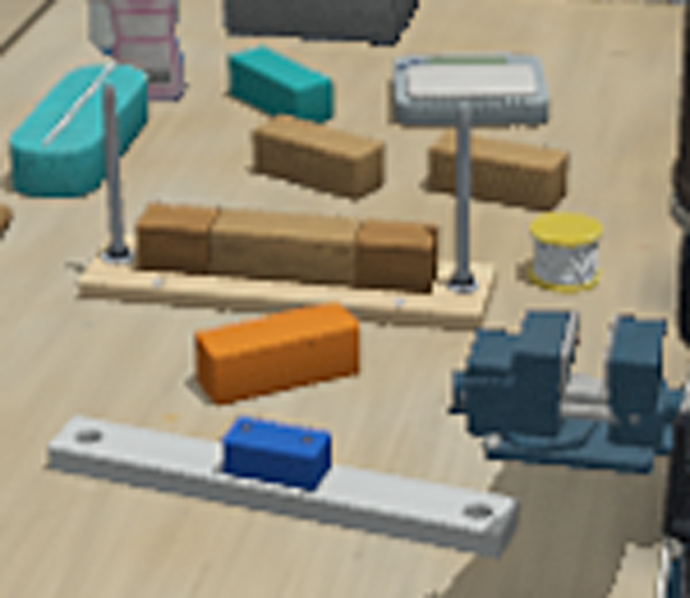

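The crop confirms the choice. The loose blocks are brown pine, centred near top (383,210) and (376,251). The bar holes are at (260.5,175.8) and (230.3,240.5), and the rod tips at (317,227.5) and (332.2,155.5). The spool is at (332,262), and the vise near (260,258) is an obstacle.

```bash
cat > m.py <<'E'
from h import *
def topface(img,uv,z,tol,r=30):
    hsv=cv2.cvtColor(cv2.GaussianBlur(img,(3,3),0),cv2.COLOR_BGR2HSV).astype(int)
    c=np.median(hsv[uv[1]-2:uv[1]+3,uv[0]-2:uv[0]+3].reshape(-1,3),axis=0)
    m=(np.abs(hsv-c)<=tol).all(2).astype(np.uint8)
    m=cv2.morphologyEx(m,cv2.MORPH_OPEN,np.ones((2,2)))
    m=cv2.morphologyEx(m,cv2.MORPH_CLOSE,np.ones((3,3)))
    n,l,st,ce=cv2.connectedComponentsWithStats(m,connectivity=4)
    k=l[uv[1],uv[0]]
    ys,xs=np.nonzero(l==k)
    P=plane("top",np.c_[xs,ys],z)[:,:2]
    (cx,cy),(w,h),a=cv2.minAreaRect((P*1000).astype(np.float32))
    if w>h: a+=90   # direction of long axis +? 
    v=np.linalg.eigh(np.cov(P.T))[1][:,1]
    print(uv,"hsv",c,"n",st[k],"rect",round(cx),round(cy),round(w),round(h),"rect long-axis deg",round(a-90+90,1),"pca deg",round(np.degrees(np.arctan2(v[1],v[0])),1),"mean",np.round(P.mean(0),4))
E
python3 - <<'E'
from m import *
t=cv2.imread("pics/top0.png")
for uv in((383,209),(376,249)): topface(t,uv,.044,(10,45,28))
topface(t,(246,205),.05,(10,80,60))
print("course");[topface(t,uv,.062,(10,45,28)) for uv in((329,181),(325,203),(320,221))]
c=lambda x,y:(x/4+220,y/4+150)
s=lambda x,y:(x/4.6+250,y/4.6+165)
for n,z,L in(("bed corners",.018,[(413,73),(493,88),(436,395),(345,380)]),("holes",.02,[(162,103),(41,362)]),("blk1 top",.044,[(670,180),(704,204),(637,294),(602,276)]),("blk2 top",.044,[(632,338),(670,354),(618,460),(580,447)]),
 ("rodtips",.174,[(449,22),(388,310)]),("course ends",.062,[(421,96),(465,101),(420,330),(377,324)])):
    P=plane("top",[c(*q) for q in L],z); print(n,np.round(P[:,:2],4).tolist(),"mean",np.round(P.mean(0),4))
for a,b in(((388,310),(464,102)),((449,22),(108,88)),((162,103),(88,437)),((41,362),(478,512))): print(two(c(*a),s(*b)))
P=[plane("side",[s(*q)],.044)[0].round(3).tolist() for q in((262,117),(383,150),(430,135),(568,150))];print(P)
print("hang",two((453,208),(380,20)))
E
```

```text
(383, 209) hsv [ 17. 139. 205.] n [ 299  175  151  144 6170] rect 451 -278 564 502 rect long-axis deg 107.6 pca deg -164.6 mean [ 0.4439 -0.3122]
(376, 249) hsv [ 17. 142. 204.] n [ 324  208   70   67 2480] rect 438 -214 242 258 rect long-axis deg 58.2 pca deg 66.0 mean [ 0.4621 -0.2363]
(246, 205) hsv [112. 161. 216.] n [239 197  14  17 139] rect 521 210 32 68 rect long-axis deg 82.2 pca deg 171.3 mean [0.5206 0.2103]
course
(329, 181) hsv [ 16. 156. 189.] n [314 175  24  58 657] rect 588 -94 240 48 rect long-axis deg 90.6 pca deg -179.2 mean [ 0.5882 -0.0932]
(325, 203) hsv [ 17. 140. 207.] n [313 174  25  59 655] rect 587 -89 49 248 rect long-axis deg 89.5 pca deg -179.6 mean [ 0.5909 -0.0892]
(320, 221) hsv [ 16. 159. 191.] n [314 175  24  58 654] rect 588 -93 240 47 rect long-axis deg 90.7 pca deg -179.3 mean [ 0.5884 -0.0928]
bed corners [[0.7539, -0.0478], [0.7536, -0.1309], [0.4251, -0.1395], [0.422, -0.0521]] mean [ 0.5886 -0.0926  0.018 ]
holes [[0.6682, 0.1934], [0.38, 0.2345]] mean [0.5241 0.214  0.02  ]
blk1 top [[0.6772, -0.3208], [0.6587, -0.357], [0.5537, -0.3079], [0
[... 176 characters left out ...]
353, -0.0875], [0.4455, -0.0921]] mean [ 0.5904 -0.0898  0.174 ]
course ends [[0.7087, -0.0658], [0.7121, -0.1094], [0.4706, -0.1147], [0.4682, -0.0742]] mean [ 0.5899 -0.091   0.062 ]
(array([ 0.44500548, -0.09229867,  0.17626762]), np.float64(0.0005743303921578582))
(array([ 0.73657148, -0.08721504,  0.16939862]), np.float64(0.0021159546584137547))
(array([0.66940997, 0.19427495, 0.01649267]), np.float64(0.0005590358414754983))
(array([0.38097986, 0.23546669, 0.01665238]), np.float64(5.7682209471500964e-05))
[[0.673, -0.339, 0.044], [0.548, -0.285, 0.044], [0.513, -0.326, 0.044], [0.387, -0.315, 0.044]]
hang (array([ 0.38257638, -0.43397025,  0.71681426]), np.float64(0.027868204026398877))
```

```bash
cat > go.py <<'E'
import sys
from h import *
x,y,z,a=map(float,sys.argv[1:5])  # target, a = world angle of tool y (deg)
s=env.get_state();Rc=R.from_quat(s["ee_rot"])
cands=[]
for b in(a,a+180):
    th=np.radians(b);yv=np.array([np.cos(th),np.sin(th),0]);zv=np.array([0,0,-1.]);xv=np.cross(yv,zv)
    Rt=R.from_matrix(np.c_[xv,yv,zv]);cands.append((np.linalg.norm((Rc.inv()*Rt).as_rotvec()),Rt))
Rt=min(cands,key=lambda c:c[0])[1]
rv=np.degrees((Rc.inv()*Rt).as_rotvec())/45
d=Rt.inv().apply(np.array([x,y,z])-s["tcp_pos"])/.15
print("t",round(s["time_s"],1),"tcp",np.round(s["tcp_pos"],4),"w",round(s["width"],3),"grip",round(float(np.max(s["grip_force"])),1),"F",np.round(s["ft_force"],1),"q7",round(s["joints"][6],2))
print("turn total",np.round(rv,3),"then shift total",np.round(d,3))
E
python3 go.py .45 .2 .25 66
```

```text
t 0.1 tcp [0.2035 0.5905 0.2496] w 0.999 grip 0.0 F [ 1.  -0.8 -0.7] q7 -0.08
turn total [-0.002  0.     0.111] then shift total [-2.56  -1.71  -0.003]
```

```bash
python3 -m jog '[{"angular":[0,0,0.11],"xyz":[0,0,0],"claw":1},{"angular":[0,0,0],"xyz":[-0.2,-0.13,0],"claw":1},{"angular":[0,0,0],"xyz":[-0.26,-0.18,0],"claw":1},{"angular":[0,0,0],"xyz":[-0.26,-0.18,0],"claw":1},{"angular":[0,0,0],"xyz":[-0.26,-0.18,0],"claw":1},{"angular":[0,0,0],"xyz":[-0.26,-0.18,0],"claw":1},{"angular":[0,0,0],"xyz":[-0.26,-0.18,0],"claw":1},{"angular":[0,0,0],"xyz":[-0.26,-0.18,0],"claw":1}]' 40; python3 go.py .6137 -.3145 .16 66
```

```text
time_s: 0.9
tcp_pos: [0.3717, 0.3159, 0.2502]
ee_rot: [0.208, 0.978, -0.0, -0.0]
ft_force: [0.7, 0.4, 0.2]
width: 0.999
grip_force: 0.0
t 0.9 tcp [0.3717 0.3159 0.2502] w 0.999 grip 0.0 F [0.7 0.4 0.2] q7 0.38
turn total [-0.    -0.     0.001] then shift total [-3.183 -3.183  0.601]
```

```bash
python3 -m jog '[{"angular":[0,0,0],"xyz":[-0.2,-0.2,0],"claw":1},{"angular":[0,0,0],"xyz":[-0.2,-0.2,0],"claw":1},{"angular":[0,0,0],"xyz":[-0.2,-0.2,0],"claw":1},{"angular":[0,0,0],"xyz":[-0.2,-0.2,0],"claw":1},{"angular":[0,0,0],"xyz":[-0.2,-0.2,0],"claw":1},{"angular":[0,0,0],"xyz":[-0.2,-0.2,0],"claw":1},{"angular":[0,0,0],"xyz":[-0.2,-0.2,0],"claw":1},{"angular":[0,0,0],"xyz":[-0.2,-0.2,0],"claw":1}]' && python3 -m jog '[{"angular":[0,0,0],"xyz":[-0.2,-0.2,0],"claw":1},{"angular":[0,0,0],"xyz":[-0.2,-0.2,0],"claw":1},{"angular":[0,0,0],"xyz":[-0.2,-0.2,0],"claw":1},{"angular":[0,0,0],"xyz":[-0.2,-0.2,0],"claw":1},{"angular":[0,0,0],"xyz":[-0.2,-0.2,0.1],"claw":1},{"angular":[0,0,0],"xyz":[-0.2,-0.2,0.2],"claw":1},{"angular":[0,0,0],"xyz":[-0.2,-0.2,0.2],"claw":1},{"angular":[0,0,0],"xyz":[0,0,0.1],"claw":1}]' ; python3 go.py .6137 -.3145 .03 66; python3 - <<'E'
from h import *
cv2.imwrite("pics/s1.png",cv2.resize(env.camera("side")[140:260,260:420],None,fx=5,fy=5,interpolation=cv2.INTER_CUBIC))
E
```

```text
time_s: 1.7
tcp_pos: [0.4931, -0.0006, 0.2502]
ee_rot: [0.208, 0.978, 0.0, -0.0]
ft_force: [1.3, 0.5, -0.6]
width: 1.0
grip_force: 0.0
time_s: 2.5
tcp_pos: [0.597, -0.2793, 0.1594]
ee_rot: [0.211, 0.978, -0.002, -0.001]
ft_force: [-1.1, 0.6, 0.1]
width: 0.999
grip_force: 0.0
t 2.5 tcp [ 0.597  -0.2793  0.1594] w 0.999 grip 0.0 F [-1.1  0.6  0.1] q7 1.74
turn total [-0.005 -0.002 -0.007] then shift total [-0.197 -0.169  0.862]
```

View pics/s1.png

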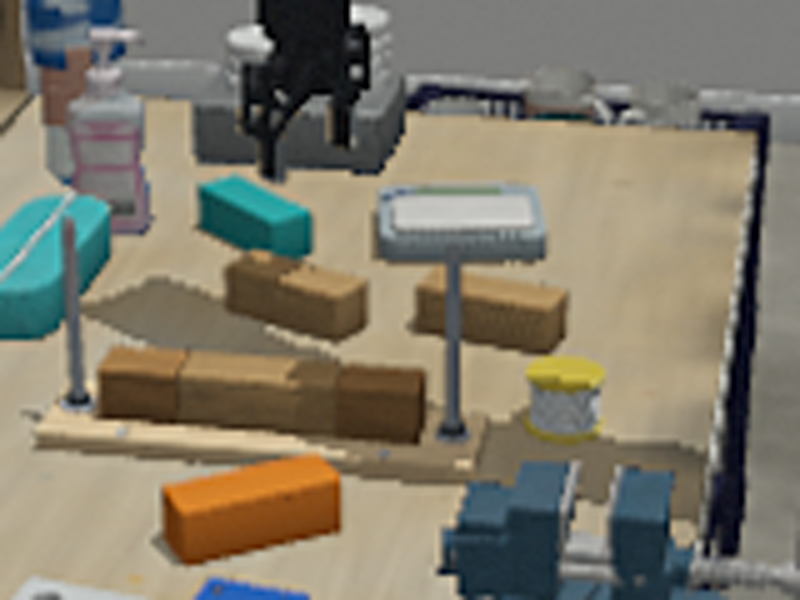

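Side view: the open gripper stands above the far block, which is at about crop (295,290), and nothing has been disturbed. I'll centre it and descend.

```bash
python3 -m jog '[{"angular":[0,0,0],"xyz":[-0.1,-0.085,0],"claw":1},{"angular":[0,0,0],"xyz":[-0.1,-0.085,0],"claw":1},{"angular":[0,0,0],"xyz":[0,0,0.15],"claw":1},{"angular":[0,0,0],"xyz":[0,0,0.2],"claw":1},{"angular":[0,0,0],"xyz":[0,0,0.2],"claw":1},{"angular":[0,0,0],"xyz":[0,0,0.1],"claw":1},{"angular":[0,0,0],"xyz":[0,0,0],"claw":1},{"angular":[0,0,0],"xyz":[0,0,0],"claw":1}]' ; python3 go.py .6137 -.3145 .03 66
```

```text
time_s: 3.35
tcp_pos: [0.6161, -0.3084, 0.0662]
ee_rot: [0.207, 0.978, -0.0, 0.0]
ft_force: [0.2, 0.1, 0.5]
width: 0.999
grip_force: 0.0
t 3.4 tcp [ 0.6161 -0.3084  0.0662] w 0.999 grip 0.0 F [0.2 0.1 0.5] q7 1.82
turn total [0.    0.001 0.001] then shift total [-0.002 -0.043  0.241]
```

```bash
python3 -m jog '[{"angular":[0,0,0],"xyz":[0,-0.043,0.08],"claw":1},{"angular":[0,0,0],"xyz":[0,0,0.1],"claw":1},{"angular":[0,0,0],"xyz":[0,0,0.06],"claw":1},{"angular":[0,0,0],"xyz":[0,0,0],"claw":1},{"angular":[0,0,0],"xyz":[0,0,0],"claw":0.4},{"angular":[0,0,0],"xyz":[0,0,0],"claw":-0.4},{"angular":[0,0,0],"xyz":[0,0,0],"claw":-1},{"angular":[0,0,0],"xyz":[0,0,0],"claw":-1}]' 40;python3 -m jog '[{"angular":[0,0,0],"xyz":[0,0,0],"claw":-1},{"angular":[0,0,0],"xyz":[0,0,0],"claw":-1},{"angular":[0,0,0],"xyz":[0,0,0],"claw":-1},{"angular":[0,0,0],"xyz":[0,0,-0.05],"claw":-1},{"angular":[0,0,0],"xyz":[0,0,-0.15],"claw":-1},{"angular":[0,0,0],"xyz":[0,0,-0.25],"claw":-1},{"angular":[0,0,0],"xyz":[0,0,-0.25],"claw":-1},{"angular":[0,0,0],"xyz":[0,0,-0.25],"claw":-1}]' ; python3 go.py .653 -.0895 .16 91
```

```text
time_s: 4.15
tcp_pos: [0.6134, -0.3146, 0.0298]
ee_rot: [0.208, 0.978, -0.0, 0.001]
ft_force: [-0.2, -0.1, 3.1]
width: 0.518
grip_force: 42.0
time_s: 4.95
tcp_pos: [0.6122, -0.3145, 0.173]
ee_rot: [0.208, 0.978, 0.0, -0.0]
ft_force: [0.9, -0.1, -0.9]
width: 0.523
grip_force: 41.4
t 5.0 tcp [ 0.6122 -0.3145  0.173 ] w 0.523 grip 41.4 F [ 0.9 -0.1 -0.9] q7 1.78
turn total [ 0.    -0.001 -0.555] then shift total [-0.298  1.495  0.086]
```

```bash
python3 -m jog '[{"angular":[0,0,-0.139],"xyz":[0,0,-0.1],"claw":-1},{"angular":[0,0,-0.139],"xyz":[0,0,-0.1],"claw":-1},{"angular":[0,0,-0.139],"xyz":[0,0,-0.1],"claw":-1},{"angular":[0,0,-0.139],"xyz":[0,0,-0.1],"claw":-1},{"angular":[0,0,0],"xyz":[0,0.1,0],"claw":-1},{"angular":[0,0,0],"xyz":[-0.05,0.2,0],"claw":-1},{"angular":[0,0,0],"xyz":[-0.05,0.25,0],"claw":-1},{"angular":[0,0,0],"xyz":[-0.05,0.25,0],"claw":-1}]' ;python3 -m jog '[{"angular":[0,0,0],"xyz":[-0.05,0.25,0],"claw":-1},{"angular":[0,0,0],"xyz":[-0.05,0.25,0],"claw":-1},{"angular":[0,0,0],"xyz":[-0.05,0.15,0],"claw":-1},{"angular":[0,0,0],"xyz":[0,0.05,0],"claw":-1},{"angular":[0,0,0],"xyz":[0,0,0],"claw":-1},{"angular":[0,0,0],"xyz":[0,0,0],"claw":-1},{"angular":[0,0,0],"xyz":[0,0,0],"claw":-1},{"angular":[0,0,0],"xyz":[0,0,0],"claw":-1}]' ; python3 go.py .653 -.0901 .120 91;  python3 - <<'E'
from h import *
a=env.camera("top")[140:250,280:380];b=env.camera("side")[130:240,250:380]
f=lambda i:cv2.resize(i,None,fx=0,fy=0,dsize=(int(i.shape[1]*3.4),int(i.shape[0]*3.4)),interpolation=cv2.INTER_CUBIC)
cv2.imwrite("pics/s2.png",np.hstack([f(a),f(b)]))
E
```

```text
time_s: 5.75
tcp_pos: [0.6325, -0.1917, 0.2305]
ee_rot: [-0.007, 1.0, 0.001, -0.001]
ft_force: [0.7, 0.9, -1.2]
width: 0.52
grip_force: 41.4
time_s: 6.55
tcp_pos: [0.6533, -0.0905, 0.2316]
ee_rot: [-0.008, 1.0, -0.0, -0.0]
ft_force: [0.5, -0.1, -0.3]
width: 0.527
grip_force: 41.4
t 6.5 tcp [ 0.6533 -0.0905  0.2316] w 0.527 grip 41.4 F [ 0.5 -0.1 -0.3] q7 1.79
turn total [-0.001 -0.    -0.002] then shift total [0.002 0.002 0.744]Traceback (most recent call last):
  File "<stdin>", line 4, in <module>
  File "<stdin>", line 3, in <lambda>
cv2.error: OpenCV(4.12.0) :-1: error: (-5:Bad argument) in function 'resize'
> Overload resolution failed:
>  - argument for resize() given by name ('dsize') and position (2)
>  - argument for resize() given by name ('dsize') and position (2)
```

```bash
python3 -m jog '[{"angular":[0,0,0],"xyz":[0,0,0.1],"claw":-1},{"angular":[0,0,0],"xyz":[0,0,0.15],"claw":-1},{"angular":[0,0,0],"xyz":[0,0,0.15],"claw":-1},{"angular":[0,0,0],"xyz":[0,0,0.15],"claw":-1},{"angular":[0,0,0],"xyz":[0,0,0.1],"claw":-1},{"angular":[0,0,0],"xyz":[0,0,0.09],"claw":-1},{"angular":[0,0,0],"xyz":[0,0,0],"claw":-1},{"angular":[0,0,0],"xyz":[0,0,0],"claw":-1}]'; python3 go.py .653 -.0901 .094 91;  python3 - <<'E'
from h import *
a=env.camera("top");b=env.camera("side");cv2.imwrite("pics/a2.png",a);cv2.imwrite("pics/b2.png",b)
cv2.imwrite("pics/s2.png",cv2.resize(b[150:245,255:365],None,fx=6,fy=6,interpolation=cv2.INTER_CUBIC))
E
```

```text
time_s: 7.45
tcp_pos: [0.654, -0.089, 0.121]
ee_rot: [-0.009, 1.0, -0.0, 0.0]
ft_force: [-0.1, -0.1, -0.1]
width: 0.518
grip_force: 41.4
t 7.5 tcp [ 0.654 -0.089  0.121] w 0.518 grip 41.4 F [-0.1 -0.1 -0.1] q7 1.82
turn total [-0.     0.     0.001] then shift total [ 0.007 -0.007  0.18 ]
```

View pics/s2.png

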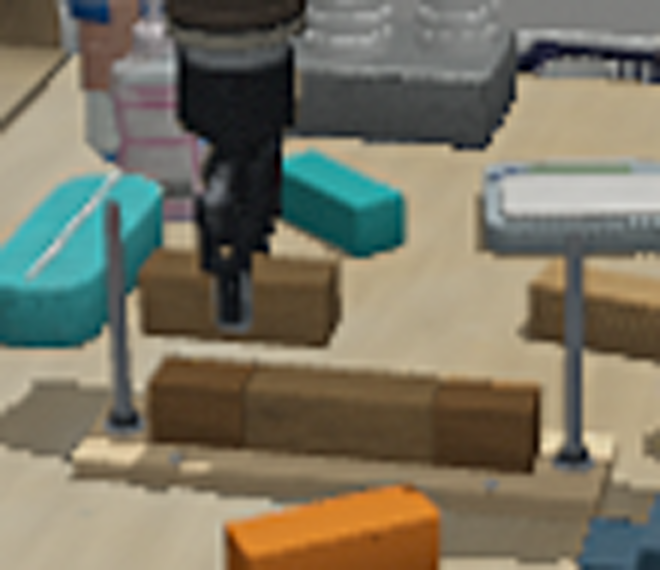

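The side view shows the block held level above the far half. Its front face bottom corners are at crop (143,331) and (330,345), and the course's top front corners at (152,382) and (537,410). I'll measure its offset along the row.

```bash
python3 - <<'E'
from h import *
c=lambda q:(q[0]/6+255-.4,q[1]/6+150-.4)
def yplane(uv,y):
    o,d=ray("side",[uv]);d=d[0];return (o+d*((y-o[1])/d[1])).round(4)
for n,q in dict(bl=(143,331),br=(330,345),tl=(141,277),tr=(333,290),ctl=(152,382),ctr=(537,410),cbl=(149,437),cbr=(533,469)).items(): print(n,yplane(c(q),-.0675))
print("rod",[yplane(c(q),y) for q,y in(((113,203),-.0875),((574,233),-.092))])
# predicted: seat frame check in the top view
t=cv2.imread("pics/top0.png")
E
```

```text
bl [ 0.714  -0.0675  0.0951]
br [ 0.594  -0.0675  0.0959]
tl [ 0.7134 -0.0675  0.1319]
tr [ 0.5912 -0.0675  0.133 ]
ctl [ 0.7099 -0.0675  0.0603]
ctr [ 0.4651 -0.0675  0.0634]
cbl [ 0.7139 -0.0675  0.0214]
cbr [ 0.4674 -0.0675  0.0229]
rod [array([ 0.7357, -0.0875,  0.1716]), array([ 0.4474, -0.092 ,  0.1714])]
```

```bash
python3 -m jog '[{"angular":[0,0,0],"xyz":[0.004,-0.007,0.06],"claw":-1},{"angular":[0,0,0],"xyz":[0,0,0.06],"claw":-1},{"angular":[0,0,0],"xyz":[0,0,0.04],"claw":-1},{"angular":[0,0,0],"xyz":[0,0,0.01],"claw":-1},{"angular":[0,0,0],"xyz":[0,0,0.01],"claw":-1},{"angular":[0,0,0],"xyz":[0,0,0],"claw":-1},{"angular":[0,0,0],"xyz":[0,0,0],"claw":-1},{"angular":[0,0,0],"xyz":[0,0,0],"claw":-1}]'; python3 go.py .6535 -.0901 .092 91
```

```text
time_s: 8.35
tcp_pos: [0.6533, -0.0898, 0.0939]
ee_rot: [-0.009, 1.0, 0.0, 0.0]
ft_force: [0.0, -0.1, -1.7]
width: 0.52
grip_force: 41.4
t 8.3 tcp [ 0.6533 -0.0898  0.0939] w 0.52 grip 41.4 F [ 0.  -0.1 -1.7] q7 1.83
turn total [0.    0.001 0.001] then shift total [-0.001 -0.002  0.012]
```

```bash
python3 -m jog '[{"angular":[0,0,0],"xyz":[0,0,0.007],"claw":-1},{"angular":[0,0,0],"xyz":[0,0,0.007],"claw":-1},{"angular":[0,0,0],"xyz":[0,0,0],"claw":-1},{"angular":[0,0,0],"xyz":[0,0,0],"claw":-1},{"angular":[0,0,0],"xyz":[0,0,0],"claw":-1},{"angular":[0,0,0],"xyz":[0,0,0],"claw":-1},{"angular":[0,0,0],"xyz":[0,0,0],"claw":-1},{"angular":[0,0,0],"xyz":[0,0,0],"claw":-1}]'; python3 go.py .6535 -.0901 .092 91
```

```text
time_s: 9.15
tcp_pos: [0.6532, -0.0898, 0.0917]
ee_rot: [-0.009, 1.0, 0.0, 0.0]
ft_force: [-2.6, -0.1, 6.1]
width: 0.517
grip_force: 42.1
t 9.2 tcp [ 0.6532 -0.0898  0.0917] w 0.517 grip 42.1 F [-2.6 -0.1  6.1] q7 1.83
turn total [0.    0.    0.001] then shift total [-0.002 -0.002 -0.002]
```

Seated on the course at 6 N. Releasing and lifting.

```bash
python3 -m jog '[{"angular":[0,0,0],"xyz":[0,0,0],"claw":0.2},{"angular":[0,0,0],"xyz":[0,0,0],"claw":0.5},{"angular":[0,0,0],"xyz":[0,0,0],"claw":0.8},{"angular":[0,0,0],"xyz":[0,0,0],"claw":0.8},{"angular":[0,0,0],"xyz":[0,0,0],"claw":0.8},{"angular":[0,0,0],"xyz":[0,0,-0.1],"claw":0.8},{"angular":[0,0,0],"xyz":[0,0,-0.25],"claw":0.8},{"angular":[0,0,0],"xyz":[0,0,-0.3],"claw":1}]'; python3 -m jog '[{"angular":[0,0,0],"xyz":[0,0,-0.25],"claw":1},{"angular":[0,0,0],"xyz":[0.1,-0.2,0],"claw":1},{"angular":[0,0,0],"xyz":[0.2,-0.25,0],"claw":1},{"angular":[0,0,0],"xyz":[0.2,-0.25,0],"claw":1},{"angular":[0,0,0],"xyz":[0.2,-0.25,0],"claw":1},{"angular":[0,0,0],"xyz":[0.2,-0.25,0],"claw":1},{"angular":[0,0,0],"xyz":[0.2,-0.2,0],"claw":1},{"angular":[0,0,0],"xyz":[0.1,-0.1,0],"claw":1}]'; python3 go.py .4492 -.3137 .12 74.7; python3 - <<'E'
from h import *
a=env.camera("top");b=env.camera("side");cv2.imwrite("pics/a3.png",a);cv2.imwrite("pics/b3.png",b)
f=lambda i:cv2.resize(i,(400,400),interpolation=cv2.INTER_CUBIC)
cv2.imwrite("pics/s3.png",np.hstack([f(a[150:250,280:380]),f(b[150:250,260:360])]))
E
```

```text
time_s: 9.95
tcp_pos: [0.6521, -0.0897, 0.1897]
ee_rot: [-0.009, 1.0, 0.0, -0.001]
ft_force: [-0.1, 1.4, 0.4]
width: 0.999
grip_force: 0.0
time_s: 10.75
tcp_pos: [0.4739, -0.322, 0.228]
ee_rot: [-0.007, 1.0, -0.001, 0.0]
ft_force: [0.4, -0.3, -0.3]
width: 1.0
grip_force: 0.0
t 10.8 tcp [ 0.4739 -0.322   0.228 ] w 1.0 grip 0.0 F [ 0.4 -0.3 -0.3] q7 2.24
turn total [-0.002  0.001  0.357] then shift total [0.173 0.01  0.72 ]
```

View pics/s3.png

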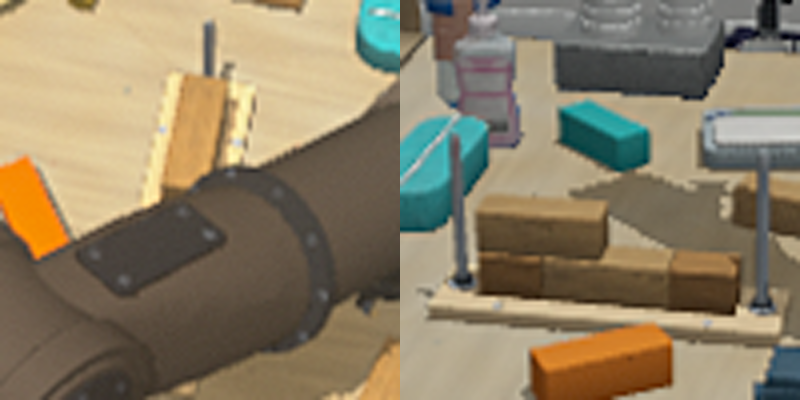

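The first block sits flush on the far half, with ends and sides in line. Now the second block.

```bash
python3 -m jog '[{"angular":[0,0,0.12],"xyz":[0,0,0],"claw":1},{"angular":[0,0,0.12],"xyz":[0,0,0],"claw":1},{"angular":[0,0,0.117],"xyz":[0,0,0],"claw":1},{"angular":[0,0,0],"xyz":[0.17,0.01,0.1],"claw":1},{"angular":[0,0,0],"xyz":[0,0,0.2],"claw":1},{"angular":[0,0,0],"xyz":[0,0,0.25],"claw":1},{"angular":[0,0,0],"xyz":[0,0,0.2],"claw":1},{"angular":[0,0,0],"xyz":[0,0,0],"claw":1}]';python3 -m jog '[{"angular":[0,0,0],"xyz":[0,0,0.05],"claw":1},{"angular":[0,0,0],"xyz":[0,0,0.05],"claw":1},{"angular":[0,0,0],"xyz":[0,0,0],"claw":1},{"angular":[0,0,0],"xyz":[0,0,0],"claw":1},{"angular":[0,0,0],"xyz":[0,0,0],"claw":1},{"angular":[0,0,0],"xyz":[0,0,0],"claw":1},{"angular":[0,0,0],"xyz":[0,0,0],"claw":1},{"angular":[0,0,0],"xyz":[0,0,0],"claw":1}]'; python3 go.py .4492 -.3137 .03 74.7
```

```text
time_s: 11.65
tcp_pos: [0.4521, -0.3078, 0.1114]
ee_rot: [0.13, 0.992, 0.001, -0.003]
ft_force: [-0.7, 0.2, 0.6]
width: 1.0
grip_force: 0.0
time_s: 12.45
tcp_pos: [0.4531, -0.31, 0.0991]
ee_rot: [0.131, 0.991, 0.0, 0.0]
ft_force: [-0.3, -0.7, -0.1]
width: 0.998
grip_force: 0.0
t 12.4 tcp [ 0.4531 -0.31    0.0991] w 0.998 grip 0.0 F [-0.3 -0.7 -0.1] q7 2.07
turn total [0.    0.    0.006] then shift total [ 0.019 -0.03   0.461]
```

```bash
python3 -m jog '[{"angular":[0,0,0.006],"xyz":[0.019,-0.03,0.1],"claw":1},{"angular":[0,0,0],"xyz":[0,0,0.16],"claw":1},{"angular":[0,0,0],"xyz":[0,0,0.14],"claw":1},{"angular":[0,0,0],"xyz":[0,0,0.06],"claw":1},{"angular":[0,0,0],"xyz":[0,0,0],"claw":1},{"angular":[0,0,0],"xyz":[0,0,0],"claw":0.4},{"angular":[0,0,0],"xyz":[0,0,0],"claw":-0.4},{"angular":[0,0,0],"xyz":[0,0,0],"claw":-1}]' 40; python3 go.py .4492 -.3137 .03 74.7; python3 -m jog '[{"angular":[0,0,0],"xyz":[0,0,0],"claw":-1},{"angular":[0,0,0],"xyz":[0,0,0],"claw":-1},{"angular":[0,0,0],"xyz":[0,0,0],"claw":-1},{"angular":[0,0,0],"xyz":[0,0,0],"claw":-1},{"angular":[0,0,0],"xyz":[0,0,-0.15],"claw":-1},{"angular":[0,0,0],"xyz":[0,0,-0.25],"claw":-1},{"angular":[0,0,0],"xyz":[0,0,-0.3],"claw":-1},{"angular":[0,0,0],"xyz":[0,0,-0.3],"claw":-1}]' ; python3 go.py .527 -.0923 .23 91
```

```text
time_s: 13.25
tcp_pos: [0.4497, -0.3138, 0.0309]
ee_rot: [0.133, 0.991, -0.0, 0.001]
ft_force: [-7.4, 2.0, 35.8]
width: 0.527
grip_force: 36.4
t 13.2 tcp [ 0.4497 -0.3138  0.0309] w 0.527 grip 36.4 F [-7.4  2.  35.8] q7 2.12
turn total [-0.     0.002  0.001] then shift total [ 0.004 -0.     0.006]
time_s: 14.05
tcp_pos: [0.4486, -0.3135, 0.1818]
ee_rot: [0.133, 0.991, 0.0, -0.0]
ft_force: [1.1, -0.7, -1.1]
width: 0.522
grip_force: 41.4
t 14.1 tcp [ 0.4486 -0.3135  0.1818] w 0.522 grip 41.4 F [ 1.1 -0.7 -1.1] q7 2.02
turn total [ 0.    -0.001 -0.362] then shift total [-0.548  1.465 -0.321]
```

```bash
python3 -m jog '[{"angular":[0,0,-0.12],"xyz":[0,0,-0.11],"claw":-1},{"angular":[0,0,-0.12],"xyz":[0,0,-0.11],"claw":-1},{"angular":[0,0,-0.122],"xyz":[0,0,-0.1],"claw":-1},{"angular":[0,0,0],"xyz":[-0.05,0.15,0],"claw":-1},{"angular":[0,0,0],"xyz":[-0.1,0.25,0],"claw":-1},{"angular":[0,0,0],"xyz":[-0.1,0.25,0],"claw":-1},{"angular":[0,0,0],"xyz":[-0.1,0.25,0],"claw":-1},{"angular":[0,0,0],"xyz":[-0.1,0.25,0],"claw":-1}]' ;python3 -m jog '[{"angular":[0,0,0],"xyz":[-0.1,0.2,0],"claw":-1},{"angular":[0,0,0],"xyz":[0,0.11,0],"claw":-1},{"angular":[0,0,0],"xyz":[0,0,0.1],"claw":-1},{"angular":[0,0,0],"xyz":[0,0,0],"claw":-1},{"angular":[0,0,0],"xyz":[0,0,0],"claw":-1},{"angular":[0,0,0],"xyz":[0,0,0],"claw":-1},{"angular":[0,0,0],"xyz":[0,0,0],"claw":-1},{"angular":[0,0,0],"xyz":[0,0,0],"claw":-1}]' ; python3 go.py .527 -.0923 .120 91
```

```text
time_s: 14.85
tcp_pos: [0.5137, -0.1385, 0.2285]
ee_rot: [-0.009, 1.0, 0.0, 0.0]
ft_force: [0.3, -0.0, -1.9]
width: 0.523
grip_force: 41.5
time_s: 15.65
tcp_pos: [0.5279, -0.0936, 0.2134]
ee_rot: [-0.008, 1.0, -0.0, 0.0]
ft_force: [-0.4, 0.2, -1.0]
width: 0.518
grip_force: 41.5
t 15.7 tcp [ 0.5279 -0.0936  0.2134] w 0.518 grip 41.5 F [-0.4  0.2 -1. ] q7 1.78
turn total [-0.     0.001 -0.001] then shift total [0.006 0.009 0.623]
```

```bash
python3 -m jog '[{"angular":[0,0,0],"xyz":[0.006,0.009,0.1],"claw":-1},{"angular":[0,0,0],"xyz":[0,0,0.15],"claw":-1},{"angular":[0,0,0],"xyz":[0,0,0.15],"claw":-1},{"angular":[0,0,0],"xyz":[0,0,0.15],"claw":-1},{"angular":[0,0,0],"xyz":[0,0,0.07],"claw":-1},{"angular":[0,0,0],"xyz":[0,0,0],"claw":-1},{"angular":[0,0,0],"xyz":[0,0,0],"claw":-1},{"angular":[0,0,0],"xyz":[0,0,0],"claw":-1}]'; python3 go.py .527 -.0923 .094 91;  python3 - <<'E'
from h import *
b=env.camera("side");cv2.imwrite("pics/b4.png",b)
cv2.imwrite("pics/s4.png",cv2.resize(b[160:245,260:360],None,fx=7,fy=7,interpolation=cv2.INTER_CUBIC))
E
```

```text
time_s: 16.45
tcp_pos: [0.5276, -0.0921, 0.1211]
ee_rot: [-0.009, 1.0, -0.0, 0.001]
ft_force: [1.5, -0.2, -0.8]
width: 0.52
grip_force: 41.5
t 16.4 tcp [ 0.5276 -0.0921  0.1211] w 0.52 grip 41.5 F [ 1.5 -0.2 -0.8] q7 1.82
turn total [-0.     0.002  0.   ] then shift total [ 0.004 -0.001  0.181]
```

View pics/s4.png

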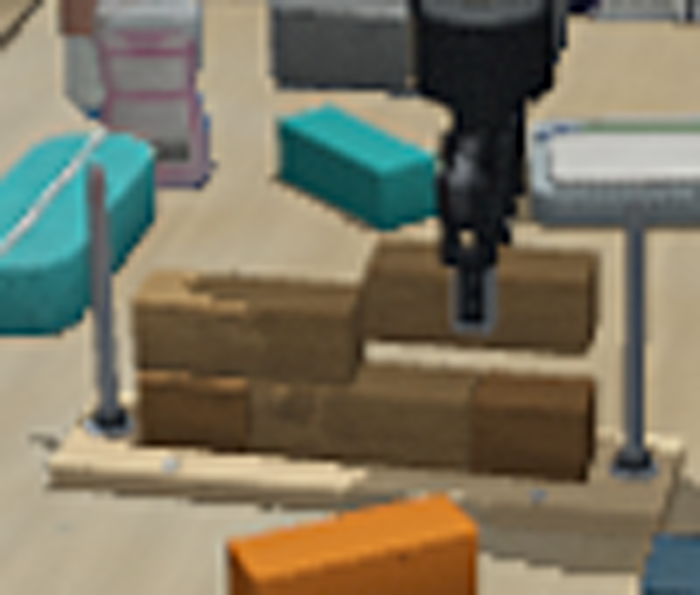

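The laid block's front corners are at about (135,300)–(358,312) on top and (137,372)–(353,383) at the bottom. The held block's bottom corners are at (367,342) and (586,353).

```bash
python3 - <<'E'
from h import *
c=lambda q:(q[0]/7+260-.43,q[1]/7+160-.43)
def yplane(uv,y):
    o,d=ray("side",[uv]);d=d[0];return (o+d*((y-o[1])/d[1])).round(4)
for n,q,y in (("laid tl",(135,300),-.0675),("laid tr",(358,312),-.0685),("laid bl",(137,372),-.0675),("laid br",(353,383),-.0685),("held tl",(366,280),-.069),("held tr",(594,290),-.07),("held bl",(367,342),-.069),("held br",(588,353),-.07),("c tl",(139,375),-.0675),("c tr",(594,408),-.071),("c bl",(139,440),-.0675),("c br",(588,478),-.071)):print(n,yplane(c(q),y))
E
```

```text
laid tl [ 0.7119 -0.0675  0.1049]
laid tr [ 0.5898 -0.0685  0.1078]
laid bl [ 0.7129 -0.0675  0.0624]
laid br [ 0.5935 -0.0685  0.0661]
held tl [ 0.5851 -0.069   0.1263]
held tr [ 0.4646 -0.07    0.1301]
held bl [ 0.5854 -0.069   0.0906]
held br [ 0.4676 -0.07    0.0941]
c tl [ 0.7119 -0.0675  0.0607]
c tr [ 0.4645 -0.071   0.0621]
c bl [ 0.7139 -0.0675  0.0214]
c br [ 0.4675 -0.071   0.0208]
```

Centres measure 0.652 and 0.526 against seats of 0.6525 and 0.5265, so I'll lower straight down.

```bash
python3 -m jog '[{"angular":[0,0,0],"xyz":[0,0,0.06],"claw":-1},{"angular":[0,0,0],"xyz":[0,0,0.06],"claw":-1},{"angular":[0,0,0],"xyz":[0,0,0.04],"claw":-1},{"angular":[0,0,0],"xyz":[0,0,0.01],"claw":-1},{"angular":[0,0,0],"xyz":[0,0,0.01],"claw":-1},{"angular":[0,0,0],"xyz":[0,0,0.005],"claw":-1},{"angular":[0,0,0],"xyz":[0,0,0],"claw":-1},{"angular":[0,0,0],"xyz":[0,0,0],"claw":-1}]'; python3 go.py .5272 -.0923 .092 91
```

```text
time_s: 17.3
tcp_pos: [0.5263, -0.0919, 0.093]
ee_rot: [-0.009, 1.0, 0.0, -0.0]
ft_force: [-6.3, 0.3, 12.1]
width: 0.521
grip_force: 43.1
t 17.3 tcp [ 0.5263 -0.0919  0.093 ] w 0.521 grip 43.1 F [-6.3  0.3 12.1] q7 1.83
turn total [ 0.001 -0.001  0.   ] then shift total [-0.006 -0.003  0.007]
```

```bash
python3 -m jog '[{"angular":[0,0,0],"xyz":[0,0,-0.005],"claw":-1},{"angular":[0,0,0],"xyz":[0,0,0],"claw":0.3},{"angular":[0,0,0],"xyz":[0,0,0],"claw":0.6},{"angular":[0,0,0],"xyz":[0,0,0],"claw":0.8},{"angular":[0,0,0],"xyz":[0,0,0],"claw":0.8},{"angular":[0,0,0],"xyz":[0,0,-0.1],"claw":0.8},{"angular":[0,0,0],"xyz":[0,0,-0.25],"claw":0.8},{"angular":[0,0,0],"xyz":[0,0,-0.3],"claw":1}]'; python3 -m jog '[{"angular":[0,0,0.1],"xyz":[0,0,-0.2],"claw":1},{"angular":[0,0,0.1],"xyz":[0,0.15,0],"claw":1},{"angular":[0,0,0],"xyz":[0,0.27,0],"claw":1},{"angular":[0,0,0],"xyz":[0,0.27,0],"claw":1},{"angular":[0,0,0],"xyz":[0,0.27,0],"claw":1},{"angular":[0,0,0],"xyz":[0,0.27,0],"claw":1},{"angular":[0,0,0],"xyz":[0,0.27,0],"claw":1},{"angular":[0,0,0],"xyz":[0,0.27,0],"claw":1}]'; python3 go.py .5241 .2137 .12 81.9; python3 - <<'E'
from h import *
a=env.camera("top");b=env.camera("side");cv2.imwrite("pics/a5.png",a);cv2.imwrite("pics/b5.png",b)
f=lambda i:cv2.resize(i,(400,400),interpolation=cv2.INTER_CUBIC)
cv2.imwrite("pics/s5.png",np.hstack([f(a[150:250,280:380]),f(b[150:250,260:360])]))
E
```

```text
time_s: 18.1
tcp_pos: [0.5256, -0.0918, 0.1903]
ee_rot: [-0.009, 1.0, -0.0, -0.002]
ft_force: [-0.5, 0.3, -0.5]
width: 1.0
grip_force: 0.0
time_s: 18.9
tcp_pos: [0.562, 0.1728, 0.2204]
ee_rot: [0.07, 0.998, -0.0, 0.0]
ft_force: [0.2, -0.0, 0.3]
width: 1.001
grip_force: 0.0
t 18.9 tcp [0.562  0.1728 0.2204] w 1.001 grip 0.0 F [ 0.2 -0.   0.3] q7 1.15
turn total [-0.     0.     0.002] then shift total [0.288 0.234 0.67 ]
```

View pics/s5.png

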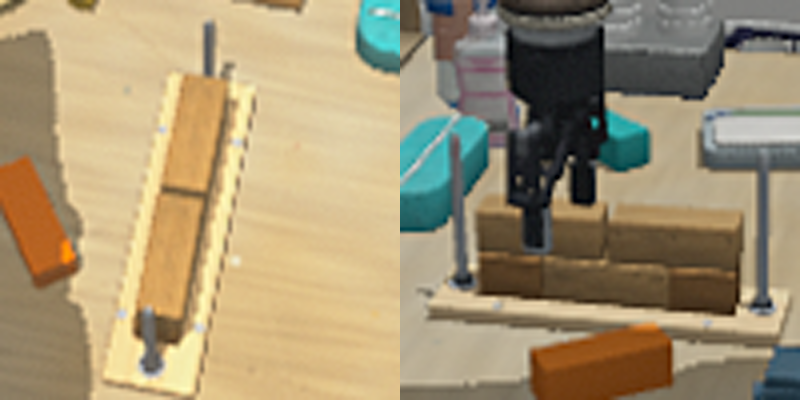

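The top and side views show both blocks flush with a small even gap. Now the bar.

```bash
python3 -m jog '[{"angular":[0,0,0],"xyz":[0.14,0.12,0],"claw":1},{"angular":[0,0,0],"xyz":[0.14,0.12,0],"claw":1},{"angular":[0,0,0],"xyz":[0,0,0.15],"claw":1},{"angular":[0,0,0],"xyz":[0,0,0.25],"claw":1},{"angular":[0,0,0],"xyz":[0,0,0.2],"claw":1},{"angular":[0,0,0],"xyz":[0,0,0.07],"claw":1},{"angular":[0,0,0],"xyz":[0,0,0],"claw":1},{"angular":[0,0,0],"xyz":[0,0,0],"claw":1}]'; python3 go.py .5244 .2141 .043 81.9
```

```text
time_s: 19.8
tcp_pos: [0.5262, 0.2127, 0.1211]
ee_rot: [0.07, 0.998, 0.0, 0.001]
ft_force: [0.2, -1.0, 0.7]
width: 1.003
grip_force: 0.0
t 19.8 tcp [0.5262 0.2127 0.1211] w 1.003 grip 0.0 F [ 0.2 -1.   0.7] q7 1.08
turn total [0.001 0.001 0.002] then shift total [0.013 0.007 0.52 ]
```

```bash
python3 -m jog '[{"angular":[0,0,0.002],"xyz":[0.013,0.007,0.12],"claw":1},{"angular":[0,0,0],"xyz":[0,0,0.16],"claw":1},{"angular":[0,0,0],"xyz":[0,0,0.14],"claw":1},{"angular":[0,0,0],"xyz":[0,0,0.08],"claw":1},{"angular":[0,0,0],"xyz":[0,0,0.015],"claw":1},{"angular":[0,0,0],"xyz":[0,0,0],"claw":1},{"angular":[0,0,0],"xyz":[0,0,0],"claw":0.5},{"angular":[0,0,0],"xyz":[0,0,0],"claw":0}]' 60; python3 go.py .5244 .2141 .043 81.9; python3 -m jog '[{"angular":[0,0,0],"xyz":[0,0,0],"claw":-0.4},{"angular":[0,0,0],"xyz":[0,0,0],"claw":-1},{"angular":[0,0,0],"xyz":[0,0,0],"claw":-1},{"angular":[0,0,0],"xyz":[0,0,0],"claw":-1},{"angular":[0,0,0],"xyz":[0,0,0],"claw":-1},{"angular":[0,0,0],"xyz":[0,0,0],"claw":-1},{"angular":[0,0,0],"xyz":[0,0,0],"claw":-1},{"angular":[0,0,0],"xyz":[0,0,0],"claw":-1}]'; python3 go.py .5244 .2141 .043 81.9
```

```text
time_s: 20.6
tcp_pos: [0.5243, 0.2143, 0.0438]
ee_rot: [0.07, 0.998, 0.0, 0.001]
ft_force: [0.3, 0.7, -0.1]
width: 0.69
grip_force: 0.0
t 20.6 tcp [0.5243 0.2143 0.0438] w 0.69 grip 0.0 F [ 0.3  0.7 -0.1] q7 1.1
turn total [0.001 0.002 0.   ] then shift total [-0.001 -0.001  0.005]
time_s: 21.4
tcp_pos: [0.5241, 0.2146, 0.0436]
ee_rot: [0.07, 0.998, 0.001, 0.001]
ft_force: [-0.4, 0.2, 6.1]
width: 0.405
grip_force: 60.8
t 21.4 tcp [0.5241 0.2146 0.0436] w 0.405 grip 60.8 F [-0.4  0.2  6.1] q7 1.1
turn total [0.002 0.001 0.001] then shift total [-0.002 -0.003  0.004]
```

```bash
python3 -m jog '[{"angular":[0,0,0],"xyz":[0,0,-0.03],"claw":-1},{"angular":[0,0,0],"xyz":[0,0,-0.1],"claw":-1},{"angular":[0,0,0],"xyz":[0,0,-0.2],"claw":-1},{"angular":[0,0,0],"xyz":[0,0,-0.25],"claw":-1},{"angular":[0,0,0],"xyz":[0,0,-0.25],"claw":-1},{"angular":[0,0,0],"xyz":[0,0,-0.25],"claw":-1},{"angular":[0,0,0],"xyz":[0,0,-0.25],"claw":-1},{"angular":[0,0,0],"xyz":[0,0,-0.2],"claw":-1}]'; python3 -m jog '[{"angular":[0,0,-0.05],"xyz":[0,0,-0.07],"claw":-1},{"angular":[0,0,-0.1],"xyz":[0,0,0],"claw":-1},{"angular":[0,0,-0.05],"xyz":[0,0,0],"claw":-1},{"angular":[0,0,0],"xyz":[0,0,0],"claw":-1},{"angular":[0,0,0],"xyz":[0,0,0],"claw":-1},{"angular":[0,0,0],"xyz":[0,0,0],"claw":-1},{"angular":[0,0,0],"xyz":[0,0,0],"claw":-1},{"angular":[0,0,0],"xyz":[0,0,0],"claw":-1}]'; python3 go.py .590 -.091 .25 91
```

```text
time_s: 22.2
tcp_pos: [0.5233, 0.2136, 0.2743]
ee_rot: [0.071, 0.998, 0.0, 0.0]
ft_force: [0.0, 0.2, -4.5]
width: 0.411
grip_force: 60.8
time_s: 23.0
tcp_pos: [0.5235, 0.214, 0.2826]
ee_rot: [-0.008, 1.0, -0.0, -0.0]
ft_force: [0.1, 1.0, -4.0]
width: 0.412
grip_force: 60.7
t 23.0 tcp [0.5235 0.214  0.2826] w 0.412 grip 60.7 F [ 0.1  1.  -4. ] q7 1.18
turn total [-0.    -0.    -0.002] then shift total [-0.407 -2.041  0.217]
```

```bash
python3 -m jog '[{"angular":[0,0,0],"xyz":[-0.02,-0.1,0],"claw":-1},{"angular":[0,0,0],"xyz":[-0.04,-0.2,0],"claw":-1},{"angular":[0,0,0],"xyz":[-0.04,-0.2,0],"claw":-1},{"angular":[0,0,0],"xyz":[-0.04,-0.2,0],"claw":-1},{"angular":[0,0,0],"xyz":[-0.04,-0.2,0],"claw":-1},{"angular":[0,0,0],"xyz":[-0.04,-0.2,0],"claw":-1},{"angular":[0,0,0],"xyz":[-0.04,-0.2,0],"claw":-1},{"angular":[0,0,0],"xyz":[-0.04,-0.2,0],"claw":-1}]'; python3 -m jog '[{"angular":[0,0,0],"xyz":[-0.04,-0.2,0],"claw":-1},{"angular":[0,0,0],"xyz":[-0.04,-0.2,0],"claw":-1},{"angular":[0,0,0],"xyz":[-0.03,-0.1,0],"claw":-1},{"angular":[0,0,0],"xyz":[0,-0.04,0],"claw":-1},{"angular":[0,0,0],"xyz":[0,0,0.1],"claw":-1},{"angular":[0,0,0],"xyz":[0,0,0.1],"claw":-1},{"angular":[0,0,0],"xyz":[0,0,0],"claw":-1},{"angular":[0,0,0],"xyz":[0,0,0],"claw":-1}]';python3 -m jog '[{"angular":[0,0,0],"xyz":[0,0,0],"claw":-1},{"angular":[0,0,0],"xyz":[0,0,0],"claw":-1},{"angular":[0,0,0],"xyz":[0,0,0],"claw":-1},{"angular":[0,0,0],"xyz":[0,0,0],"claw":-1},{"angular":[0,0,0],"xyz":[0,0,0],"claw":-1},{"angular":[0,0,0],"xyz":[0,0,0],"claw":-1},{"angular":[0,0,0],"xyz":[0,0,0],"claw":-1},{"angular":[0,0,0],"xyz":[0,0,0],"claw":-1}]'; python3 go.py .590 -.091 .235 91; python3 - <<'E'
from h import *
a=env.camera("top");b=env.camera("side");cv2.imwrite("pics/a6.png",a);cv2.imwrite("pics/b6.png",b)
f=lambda i,s:cv2.resize(i,None,fx=s,fy=s,interpolation=cv2.INTER_CUBIC)
A=f(a[120:270,270:370],4);B=f(b[120:220,255:365],3.63)
C=np.zeros((600,800,3),np.uint8);C[:A.shape[0],:400]=A;C[:B.shape[0],400:400+B.shape[1]]=B[:,:400]
cv2.imwrite("pics/s6.png",C)
E
```

```text
time_s: 23.8
tcp_pos: [0.5722, -0.0125, 0.2829]
ee_rot: [-0.008, 1.0, -0.0, 0.0]
ft_force: [-0.5, -0.1, -4.0]
width: 0.405
grip_force: 60.8
time_s: 24.6
tcp_pos: [0.5899, -0.0899, 0.2529]
ee_rot: [-0.009, 1.0, 0.0, -0.0]
ft_force: [0.6, -0.8, -4.2]
width: 0.408
grip_force: 60.6
time_s: 25.4
tcp_pos: [0.59, -0.091, 0.2527]
ee_rot: [-0.008, 1.0, 0.0, 0.0]
ft_force: [0.8, 0.5, -4.3]
width: 0.408
grip_force: 60.6
t 25.4 tcp [ 0.59   -0.091   0.2527] w 0.408 grip 60.6 F [ 0.8  0.5 -4.3] q7 1.79
turn total [ 0.     0.    -0.002] then shift total [ 0.    -0.     0.118]
```

View pics/s6.png

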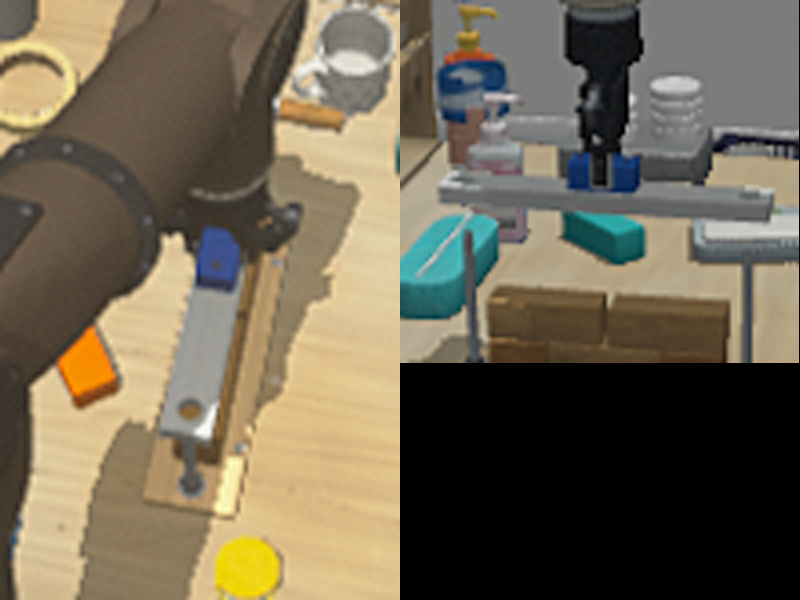

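Top view: the near hole is at crop (189,410), almost in line with the rod foot at (190,487). Side view: the bar is level and its holes are at about (458,178) and (753,193). I'll compute the hole-to-rod offsets.

```bash
python3 - <<'E'
from h import *
a=cv2.imread("pics/a6.png");b=cv2.imread("pics/b6.png")
# near hole in top view: brown/dark blob inside grey bar
c=lambda q:(q[0]/4+270-.4,q[1]/4+120-.4)
s=lambda q:((q[0]-400)/3.63+255-.4,q[1]/3.63+120-.4)
h=cv2.cvtColor(a,cv2.COLOR_BGR2HSV)[218:228,311:324]
m=(h[...,1]>70);ys,xs=np.nonzero(m);print(m.astype(int))
uv=np.array([xs.mean()+311,ys.mean()+218]);print(uv,c((189,410)),plane("top",[c((189,410))],.229),plane("top",[uv],.229))
print("side near",plane("side",[s((753,193))],.229),"far",plane("side",[s((458,178))],.229))
print("two",two(c((189,410)),s((753,193))))
print("washer",plane("top",[c((190,487))],.02))
print("bar corners near, top z .229",plane("top",[c((163,431)),c((213,437))],.229))
print("tips predicted side", proj("side",[[.4455,-.0922,.229],[.7355,-.0872,.229]]))
E
```

```text
[[0 0 0 0 0 0 0 0 0 0 0 0 0]
 [0 0 0 0 0 0 0 0 0 0 0 0 0]
 [0 0 0 0 0 0 0 0 0 0 0 0 0]
 [0 0 0 0 0 0 1 1 0 0 0 0 0]
 [0 0 0 0 1 1 1 1 1 0 0 0 0]
 [0 0 0 0 1 1 1 1 1 0 0 0 0]
 [0 0 0 0 0 1 1 1 0 0 0 0 0]
 [0 0 0 0 0 0 0 0 0 0 0 0 0]
 [0 0 0 0 0 0 0 0 0 0 0 0 0]
 [0 0 0 0 0 0 0 0 0 0 0 0 1]]
[317.4375 222.875 ] (316.85, 222.1) [[ 0.44539624 -0.09279607  0.229     ]] [[ 0.44308419 -0.09532373  0.229     ]]
side near [[ 0.44351983 -0.09986207  0.229     ]] far [[ 0.74415425 -0.08943563  0.229     ]]
two (array([ 0.44336511, -0.09313172,  0.23188482]), np.float64(0.0018978752163349292))
washer [[ 0.44384572 -0.08947009  0.02      ]]
bar corners near, top z .229 [[ 0.42265718 -0.07541581  0.229     ]
 [ 0.42597382 -0.11758364  0.229     ]]
tips predicted side [[350.95096056 173.48369789]
 [272.63368679 168.98604813]]
```

```bash
python3 -m jog '[{"angular":[0,0,0],"xyz":[0,0.007,0.05],"claw":-1},{"angular":[0,0,0],"xyz":[0,0,0.06],"claw":-1},{"angular":[0,0,0],"xyz":[0,0,0.04],"claw":-1},{"angular":[0,0,0],"xyz":[0,0,0],"claw":-1},{"angular":[0,0,0],"xyz":[0,0,0],"claw":-1},{"angular":[0,0,0],"xyz":[0,0,0],"claw":-1},{"angular":[0,0,0],"xyz":[0,0,0],"claw":-1},{"angular":[0,0,0],"xyz":[0,0,0],"claw":-1}]'; python3 go.py .590 -.090 .229 91; python3 - <<'E'
from h import *
a=env.camera("top");b=env.camera("side");cv2.imwrite("pics/a7.png",a);cv2.imwrite("pics/b7.png",b)
a5=cv2.imread("pics/a5.png");b5=cv2.imread("pics/b5.png")
def dump(n,i,r,c,ch):
    print(n,r,c);print(cv2.cvtColor(i,cv2.COLOR_BGR2HSV)[r[0]:r[1],c[0]:c[1],ch])
dump("tip top a5 S",a5,(222,236),(311,325),1)
dump("hole a7 S",a,(219,234),(308,326),1)
dump("hole a7 V",a,(219,234),(308,326),2)
E
```

```text
time_s: 26.3
tcp_pos: [0.5901, -0.09, 0.2305]
ee_rot: [-0.008, 1.0, 0.0, 0.0]
ft_force: [-0.6, -0.4, -3.9]
width: 0.408
grip_force: 60.8
t 26.3 tcp [ 0.5901 -0.09    0.2305] w 0.408 grip 60.8 F [-0.6 -0.4 -3.9] q7 1.79
turn total [ 0.     0.001 -0.002] then shift total [ 0.001 -0.     0.01 ]
tip top a5 S (222, 236) (311, 325)
[[ 84  91  91 107 155 146 146 146 142 145 140 141 140 141]
 [ 88  91  93 117 152 143 145 142 141 140 141 143 144 141]
 [ 89  89  95 126 146 144 146 142 140 140 139 144 143 140]
 [ 92  89 101 147 145 150 149 145 140 139 140 147 144 141]
 [ 95  89  98 153 142 101  90 143 144 143 144 145 142 141]
 [ 64  89 100 154 117  20  17 127 146 147 143 142 143 142]
 [ 22  95 107 140  72  13  18  87 148 142 143 141 142 144]
 [ 56 101 122 139  71   7  11  42 125 129 127 133 137 140]
 [ 92 103 132 148  81  17  23  52 124 116 125 121 122 117]
 [ 88  98 130 157  83  14  23  41 114 116 120 126 122 125]
 [ 89  98 125 158  80  14  18  45 124 121 121 125 130 135]
 [ 88  96 119 161  85  12  18  42 129 130 125 131 146 138]
 [ 87  90 112 128 107  18  18  39 119 132 136 134 143 141]
 [ 86
[... 1670 characters left out ...]
156 233 251 231 127 139]
 [124 136 173 162 159 158 144 128 136 137 137 133 191 250 243 207 118 133]
 [141 143 166 159 159 162 157 137 137 138 138 161 230 245 239 187 128 127]
 [142 140 157 161 161 161 160 152 147 149 147 196 248 242 236 165 138 123]
 [143 145 156 165 164 163 161 161 159 159 179 230 242 243 231 130 140 122]
 [141 149 123 138 143 146 152 155 155 159 208 254 242 246 232 110 113 111]
 [149 165 101  97  98 105 118 125 128 138 172 234 242 244 212  80  88 109]
 [155 176 151 145 134 106  91  96  97  97 103 141 188 187 157  84  86 120]
 [158 179 177 182 172 115  83  92  93  97  92  98 111 110 102  89  88 126]
 [168 173 176 180 168 119  76  81  88  90  89  89  98 100  95  93  89 138]]
```

```bash
python3 - <<'E'
from h import *
print("hole",plane("top",[(317.0,223.9)],.2069),"tip",plane("top",[(316.6,227.2)],.176))
def dump(n,f,r,c,ch): print(n,r,c);print(cv2.cvtColor(cv2.imread(f),cv2.COLOR_BGR2HSV)[r[0]:r[1],c[0]:c[1],ch])
print("exp far hole/tip side",proj("side",[[.735,-.0875,.207],[.735,-.0875,.176],[.4455,-.0925,.207],[.4455,-.0925,.176]]).round(1))
dump("side far","pics/b7.png",(170,192),(264,284),2)
dump("side near","pics/b7.png",(176,196),(340,360),2)
E
```

```text
hole [[ 0.44695243 -0.09249286  0.2069    ]] tip [[ 0.44559043 -0.09068851  0.176     ]]
exp far hole/tip side [[273.1 174.6]
 [273.6 182.4]
 [350.9 179.2]
 [350.8 187.2]]
side far (170, 192) (264, 284)
[[182 181 182 182 188 137 121 124 127 134 110 111 118 120 119 120 123 124
  125 128]
 [181 181 181 181 186 139 120 123 127 130 112 110 115 119 121 120 124 126
  127 128]
 [181 180 179 180 183 133 111 122 128 133 122 109 114 115 116 117 116 117
  120 123]
 [180 179 178 179 193 193 199 153 132 137 134 127 125 125 124 135 139 137
  137 139]
 [180 179 179 187 162 162 167 129 112 115 117 122 133 135 132 135 136 136
  135 136]
 [178 179 187 198 191 141 103  85  86  92 100 110 130 134 133 132 131 132
  131 133]
 [180 188 189 196 212 203 197 197 200 149 124 126 131 131 131 131 134 133
  132 132]
 [185 169 143 137 153 158 159 162 174 148 136 137 139 158 165 135 129 130
  131 131]
 [188 160 107  95  92  90  91  92 104 109 113 113 113 131 135 112 108 111
  109 111]
 [195 169 118 105 105 104 105 104  99  98  99  98  97 103  99  97  98 100
   99  99]
 [177 162 117 107 107 106 108 110 108 107 106 1
[... 2006 characters left out ...]
 123 132
  132 106]
 [116 120 108 115 112 115 111 115 110 113 106 102 103  95 106  88 109 105
  112 101]
 [ 98 100  91  96  98  98  98  96  97  88  86  88  99  84  97  90  95  91
   95  98]
 [ 92  91  91  92  92  92  91  89  91  82  87  84  86  87  88  88  89  87
   89  89]
 [ 80  82  82  80  81  80  79  80  81  81  85  85  77  79  78  79  78  79
   78  79]
 [101 102 101 102 102  99 100 100 103  79  84  83  86  99 104 104 103 102
   99 101]
 [175 177 177 176 175 176 177 177 183 114  82  78 141 176 180 179 175 171
  173 174]
 [188 188 188 188 188 188 187 189 197 122  82  78 153 191 193 191 186 182
  185 187]
 [184 183 184 184 183 183 183 186 192 120  78  78 151 188 190 185 179 180
  180 182]]
```

```bash
python3 -m jog '[{"angular":[0,0,0],"xyz":[0.007,0.007,0.03],"claw":-1},{"angular":[0,0,0],"xyz":[0,0,0.03],"claw":-1},{"angular":[0,0,0],"xyz":[0,0,0.03],"claw":-1},{"angular":[0,0,0],"xyz":[0,0,0.03],"claw":-1},{"angular":[0,0,0],"xyz":[0,0,0.03],"claw":-1},{"angular":[0,0,0],"xyz":[0,0,0.02],"claw":-1},{"angular":[0,0,0],"xyz":[0,0,0],"claw":-1},{"angular":[0,0,0],"xyz":[0,0,0],"claw":-1}]'; python3 go.py .589 -.089 .16 91; python3 -c "
from plant import env;print(env.get_state()['moment'])"
```

```text
time_s: 27.2
tcp_pos: [0.589, -0.0889, 0.2047]
ee_rot: [-0.008, 1.0, -0.0, -0.0]
ft_force: [-0.1, 0.1, -4.1]
width: 0.41
grip_force: 60.8
t 27.2 tcp [ 0.589  -0.0889  0.2047] w 0.41 grip 60.8 F [-0.1  0.1 -4.1] q7 1.8
turn total [-0.    -0.    -0.002] then shift total [-0.    -0.     0.298]
[-0.02769481 -0.02538439  0.08451212]
```

Both rods are through the holes with no lateral or vertical force. I'll keep lowering and hold the bar.

```bash
python3 -m jog '[{"angular":[0,0,0],"xyz":[0,0,0.04],"claw":-1},{"angular":[0,0,0],"xyz":[0,0,0.06],"claw":-1},{"angular":[0,0,0],"xyz":[0,0,0.06],"claw":-1},{"angular":[0,0,0],"xyz":[0,0,0.06],"claw":-1},{"angular":[0,0,0],"xyz":[0,0,0.06],"claw":-1},{"angular":[0,0,0],"xyz":[0,0,0.04],"claw":-1},{"angular":[0,0,0],"xyz":[0,0,0],"claw":-1},{"angular":[0,0,0],"xyz":[0,0,0],"claw":-1}]'; python3 go.py .589 -.089 .15 91
```

```text
time_s: 28.0
tcp_pos: [0.589, -0.089, 0.1567]
ee_rot: [-0.008, 1.0, -0.0, 0.0]
ft_force: [0.2, -0.6, -4.8]
width: 0.406
grip_force: 60.8
t 28.0 tcp [ 0.589  -0.089   0.1567] w 0.406 grip 60.8 F [ 0.2 -0.6 -4.8] q7 1.82
turn total [-0.     0.    -0.002] then shift total [ 0.    -0.     0.045]
```

```bash
python3 -m jog '[{"angular":[0,0,0],"xyz":[0,0,0.015],"claw":-1},{"angular":[0,0,0],"xyz":[0,0,0.01],"claw":-1},{"angular":[0,0,0],"xyz":[0,0,0.01],"claw":-1},{"angular":[0,0,0],"xyz":[0,0,0.007],"claw":-1},{"angular":[0,0,0],"xyz":[0,0,0.007],"claw":-1},{"angular":[0,0,0],"xyz":[0,0,0],"claw":-1},{"angular":[0,0,0],"xyz":[0,0,0],"claw":-1},{"angular":[0,0,0],"xyz":[0,0,0],"claw":-1}]'; python3 go.py .589 -.089 .149 91
```

```text
time_s: 28.8
tcp_pos: [0.589, -0.0889, 0.1496]
ee_rot: [-0.008, 1.0, 0.0, 0.0]
ft_force: [-2.1, 0.9, 1.4]
width: 0.409
grip_force: 61.4
t 28.8 tcp [ 0.589  -0.0889  0.1496] w 0.409 grip 61.4 F [-2.1  0.9  1.4] q7 1.82
turn total [ 0.     0.    -0.002] then shift total [-0.    -0.001  0.004]
```

```bash
python3 -m jog '[{"angular":[0,0,0],"xyz":[0,0,0.005],"claw":-1},{"angular":[0,0,0],"xyz":[0,0,0],"claw":-1},{"angular":[0,0,0],"xyz":[0,0,0],"claw":0},{"angular":[0,0,0],"xyz":[0,0,0],"claw":0.4},{"angular":[0,0,0],"xyz":[0,0,0],"claw":0.7},{"angular":[0,0,0],"xyz":[0,0,0],"claw":0.8},{"angular":[0,0,0],"xyz":[0,0,-0.1],"claw":0.8},{"angular":[0,0,0],"xyz":[0,0,-0.2],"claw":0.8}]'; python3 -m jog '[{"angular":[0,0,0],"xyz":[0,0,-0.2],"claw":0.8},{"angular":[0,0,0],"xyz":[0,0,-0.2],"claw":0.8},{"angular":[0,0,0],"xyz":[0,0.2,0],"claw":0.8},{"angular":[0,0,0],"xyz":[0.1,0.25,0],"claw":0.8},{"angular":[0,0,0],"xyz":[0.1,0.25,0],"claw":0.8},{"angular":[0,0,0],"xyz":[0.1,0.25,0],"claw":0.8},{"angular":[0,0,0],"xyz":[0.1,0.25,0],"claw":0.8},{"angular":[0,0,0],"xyz":[0.1,0.25,0],"claw":0.8}]';python3 -m jog '[{"angular":[0,0,0],"xyz":[0,0.25,0],"claw":0.8},{"angular":[0,0,0],"xyz":[0,0.25,0],"claw":0.8},{"angular":[0,0,0],"xyz":[0,0,0],"claw":0.8},{"angular":[0,0,0],"xyz":[0,0,0],"claw":0.8},{"angular":[0,0,0],"xyz":[0,0,0],"claw":0.8},{"angular":[0,0,0],"xyz":[0,0,0],"claw":0.8},{"angular":[0,0,0],"xyz":[0,0,0],"claw":0.8},{"angular":[0,0,0],"xyz":[0,0,0],"claw":0.8}]'; python3 - <<'E'
from h import *
a=env.camera("top");b=env.camera("side");cv2.imwrite("pics/a8.png",a);cv2.imwrite("pics/b8.png",b)
h=cv2.cvtColor(a,cv2.COLOR_BGR2HSV)
m=((h[...,0]>105)&(h[...,0]<125)&(h[...,1]>120)).astype(np.uint8);m[:160]=0;m[250:]=0;m[:,:290]=0;m[:,370:]=0
ys,xs=np.nonzero(m)
P=plane("top",np.c_[xs,ys],.156)[:,:2];print("boss n",len(xs),cv2.minAreaRect((P*1000).astype(np.float32)))
m=((h[...,1]<45)&(h[...,2]>110)).astype(np.uint8);m[:150]=0;m[255:]=0;m[:,:295]=0;m[:,:][:,360:]=0
n,l,st,_=cv2.connectedComponentsWithStats(m);k=1+np.argmax(st[1:,4]);ys,xs=np.nonzero(l==k)
P=plane("top",np.c_[xs,ys],.126)[:,:2];print("bar n",len(xs),cv2.minAreaRect((P*1000).astype(np.float32)))
s=cv2.cvtColor(b,cv2.COLOR_BGR2HSV);m=((s[...,0]>105)&(s[...,0]<125)&(s[...,1]>120))[150:260,255:375];ys,xs=np.nonzero(m);print("side boss px",xs.mean()+255,ys.mean()+150,"expected",proj("side",[.59,-.073,.141]),len(xs))
y=lambda i:np.argwhere(cv2.inRange(cv2.cvtColor(i,cv2.COLOR_BGR2HSV),(26,180,120),(33,255,255))[240:280,315:350]).mean(0)
print("spool",y(a),y(cv2.imread("pics/top0.png")))
E
python3 go.py .589 -.089 .149 91
```

```text
time_s: 29.6
tcp_pos: [0.5875, -0.0886, 0.192]
ee_rot: [-0.008, 1.0, 0.0, -0.002]
ft_force: [-0.3, -0.1, -1.3]
width: 0.901
grip_force: 0.0
time_s: 30.4
tcp_pos: [0.5097, 0.1287, 0.2537]
ee_rot: [-0.008, 1.0, 0.0, 0.0]
ft_force: [1.7, -0.0, 0.8]
width: 0.901
grip_force: 0.0
time_s: 31.2
tcp_pos: [0.5094, 0.2017, 0.2537]
ee_rot: [-0.007, 1.0, 0.0, 0.0]
ft_force: [-0.9, -0.1, -0.2]
width: 0.9
grip_force: 0.0
boss n 151 ((588.39404296875, -89.20088958740234), (67.91165161132812, 33.578033447265625), 0.5952706336975098)
bar n 825 ((581.8839721679688, -86.61631774902344), (362.33441162109375, 54.37367630004883), 0.13199041783809662)
side boss px 314.54330708661416 180.81889763779526 expected [[310.73243388 195.35552106]] 127
spool [21.40449438 16.07303371] [21.57647059 16.08823529]
t 31.3 tcp [0.5093 0.202  0.2537] w 0.908 grip 0.0 F [ 0.1 -0.4 -0.8] q7 1.19
turn total [ 0.     0.    -0.003] then shift total [-0.497 -1.949  0.698]
```

```bash
python3 - <<'E'
from h import *
s=cv2.cvtColor(cv2.imread("pics/b8.png"),cv2.COLOR_BGR2HSV)
m=((s[...,0]>105)&(s[...,0]<125)&(s[...,1]>120)).astype(np.uint8)
n,l,st,c=cv2.connectedComponentsWithStats(m)
for k in range(1,n):
    if st[k,4]>15 and 250<c[k][0]<380 and 140<c[k][1]<260: print(st[k],c[k])
P=[[.59+dx,-.0902+dy,z] for dx in(-.035,.035) for dy in(.018,) for z in(.126,.156)]
print("front face corners exp",proj("side",P).round(1).tolist(), proj("side",[[.59,-.108,.156]]).round(1))
for v in range(165,215,2): print(v,s[v,295],s[v,330],s[v,345])
E
```

```text
[302 188   6  11  39] [304.28205128 194.12820513]
[309 188   4   5  17] [310.47058824 190.35294118]
[316 190   6  10  23] [318.82608696 196.26086957]
front face corners exp [[320.1, 199.9], [320.0, 192.3], [301.5, 198.5], [301.3, 191.0]] [[312.9 188. ]]
165 [ 20  62 181] [90  6 79] [ 20  61 181]
167 [ 21  58 180] [70 10 76] [ 20  64 182]
169 [ 20  53 182] [90  8 67] [ 20  66 182]
171 [ 20  56 182] [70 11 70] [ 20  66 185]
173 [ 20  56 181] [110  28  54] [ 20  71 182]
175 [ 21  50 180] [ 19  71 173] [ 20  72 184]
177 [ 21  46 183] [ 20  69 180] [ 36  30 138]
179 [ 21  50 183] [ 20  67 180] [ 40   8 187]
181 [ 20  57 183] [ 20  62 184] [ 30   4 195]
183 [ 20  60 184] [ 21  62 185] [ 30   5 200]
185 [ 20  60 180] [ 20  67 184] [ 30   7 179]
187 [ 21  61 179] [ 20  62 180] [ 93  23 124]
189 [ 20  65 180] [ 21  63 182] [ 96  26 100]
191 [ 20  66 181] [ 20  65 183] [102  41  81]
193 [ 20  68 179] [ 20  65 183] [ 20  73 178]
195 [ 80   4 201] [ 20  66 185] [ 20  62 185]
197 [ 68   5 201] [ 50   4 196] [ 21  38 188]
199 [ 80   5 156] [ 75   5 201] [ 85   7 206]
201 [83 10 99] [ 70   4 183] [ 80   4 207]
203 [ 96  11 116] [ 83  10 106] [ 83   8 129]
205 [ 18 143  80] [ 90  11 115] [ 75   5 110]
207 [ 18 122 100] [17 96 85] [ 23  29 116]
209 [ 18 120  91] [ 19 125  86] [ 18 119  86]
211 [ 17 122  86] [ 17 121  95] [ 17 115  84]
213 [ 17 107  79] [ 17 122  86] [ 19  82 134]
```

The boss spans columns 302–322 and rows 188–200, as predicted for a seated bar (301–320, 188–200). The bar lies directly on the wood and is level, and the gripper is clear.

```bash
python3 -c "
from plant import env;print(env.close_job())"
```

```text
the job is handed in; nothing more can be done
None
```

The job is handed in at about 31 s of the 72 s allowed: both blocks lie as the second course, the press bar rests level on them over both rods and is released, and the solder spool has not moved; I did not re-measure the flux bottle, which the arm was not seen to touch, and no verdict was returned.

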